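Run an icing press cap home, ease it back a quarter turn and hold it

TASK

The red cap of the icing press is only part-way down its thread: gripping the thin cap gently, screw it on (clockwise from above) until it bottoms out, then back it off a quarter turn so that the nozzle can still be aligned. Finish with the gripper still holding the cap there, neither letting go nor turning it further. Leave the blue-capped press, which is already tight, and the cakes and utensils on the table as they are.

Things in the scene. Friction and masses are not known exactly. Their poses are not given: they have to be found in the camera images.
- red_press: icing press clamped upright in a fixed stand; origin at the centre of the stand's underside, z up. Round grey foot 110 mm across; white barrel 44 mm across; dark shoulder ring 48 mm across, its top 111 mm above the table; above it the thread for the red cap. The foot bears a white tick on its own -x side, a yellow tick on its -y side. To be worked on; stands left or right.
- red_cap (a joint): turn of the red cap in rad, growing clockwise from above (tightening); hard stop at 6.283: bottomed out on the shoulder ring, its white stripe over the foot's white tick. Starts between 1.8 and 4.1; a quarter turn back from the stop is 4.712 (stripe over the yellow tick). Sinks 8 mm per full turn. Stiff (0.05 N m): stays where it is left between grips.
- red_cap_mid (a point): centre of the red cap, on its axis, halfway up (126 mm above the table when home). Ribbed round cap 52 mm across, 30 mm tall; a steel nozzle cone, 28 mm across at its foot, rises 20 mm above its flat top; white stripe on side and top. It cracks above 70 N of contact force in all (both fingers added): 10 to 20 N a finger is a good grip.
- blue_press: icing press clamped upright in a fixed stand; origin at the centre of the stand's underside, z up. Round grey foot 110 mm across; white barrel 44 mm across; dark shoulder ring 48 mm across, its top 111 mm above the table; above it the thread for the blue cap. The foot bears a white tick on its own -x side, a yellow tick on its -y side. Already done: leave its cap as it is.
- blue_cap (a joint): turn of the blue cap, same size and make as the red one; starts fully home (6.283 rad, the value falls as it is unscrewed) and must stay so
- cupcake_a: first chocolate cupcake, blue paper case, 68 mm across, 63 mm tall, stands between the two presses; origin at the centre of its underside
- cupcake_b: cream-topped cupcake, red paper case, 68 mm across, 63 mm tall, beyond the first one; origin at the centre of its underside
- cupcake_c: second chocolate cupcake, blue paper case, 68 mm across, 63 mm tall, towards the right side; origin at the centre of its underside
- bowl: white bowl, 120 mm across, 50 mm tall, towards the left side; origin at the centre of its underside
- sprinkles: orange jar with white lid, 52 mm across, 85 mm tall, towards the right side; origin at the centre of its underside
- nozzle: loose steel icing nozzle, a cone 32 mm across and 36 mm tall, standing on its wide end; origin at the centre of its underside
- knife: orange-handled icing spatula, 240 mm long, lying flat beyond the cupcakes; origin at its middle, underside

How it is judged:
On the way:
1. the red cap has been screwed on until it bottoms out (value of joint red_cap above 6.203 rad), for 0.1 s.
At the end, for the whole second after the job is handed in: After having bottomed out, the red cap rests a quarter turn back from its stop (within 0.3 rad, 17 degrees), still, and is still gripped by the fingers with more than 2 N; the blue cap is still home; cakes and utensils are within 30 mm of where they were (value of joint red_cap between 4.412 and 5.012 rad and velocity of joint red_cap between -0.1 and 0.1 rad/s and contact force between the fingers and red_cap above 2 N and value of joint blue_cap above 6.1 rad and distance of each of cupcake_a, cupcake_b, cupcake_c, bowl, sprinkles, nozzle, knife from where it was at the start of the episode below 0.03 m); the arm keeps its last pose, push and grip.
It fails at once if the red cap is squeezed or pushed with more than 70 N in all (contact force between anything else and red_cap above 70 N).
It fails at once if the blue cap is unscrewed (value of joint blue_cap below 6.1 rad).
It fails at once if a cake or utensil is knocked away by more than 30 mm (not (distance of each of cupcake_a, cupcake_b, cupcake_c, bowl, sprinkles, nozzle, knife from where it was at the start of the episode below 0.03 m)).
It also fails if it takes over 67 s, if anything falls off the work surface, if the arm or the gripper's body presses on something with over 40 N, if the wrist force passes 120 N, or if a joint passes its speed limit or range.

ROBOT

A 6-joint arm with a two-finger parallel gripper is mounted at the origin on the work surface. World frame = base frame: x ahead of the robot, y to its left, z up, the work surface at z = 0. Lengths are in m, angles in rad, forces in N, time in s.
With the tool pointing down it reaches from about 0.325 to 0.9 m from the base axis. Payload 6.1 kg.
Tool frame: the origin (TCP) lies at the very end of the fingers, on their centre line; the grasp point (between the pads) lies 19 mm behind it (env.tcp_to_grasp is the distance from the TCP to the grasp point, in m); z points along the fingers, y is the direction in which the jaws open and shut (so a half turn about z gives the same grasp; the last joint's range is limited). The gripper opens to 87 mm and grips with 3 to 60 N. Pads are 19 mm wide; open, the fingers measure 117 mm over their backs; the gripper's body (75 mm by 190 mm) begins 51 mm behind the grasp point.
Start: joints at [-1.26, 0.22, 1.526, -0, 1.395, -0.126], TCP at [0.264, -0.566, 0.223] pointing down, gripper open.
Joint ranges: [-2.98, 2.98], [-0.91, 2.08], [0.09, 2.57], [-1.24, 4.39], [0.2, 2.65], [-2.68, 2.68]. Speed limits (rad/s): [2.57, 2.57, 3.01, 3.14, 3.14, 3.14].

INTERFACE

Orientations are given as a unit quaternion [w, x, y, z].
In Python, from station import env gives the robot as it stands. The module is installed in compiled form; this text tells all that it offers.
- The arm moves only by the shell command python3 -m crank 'ROWS' [FORCE]. ROWS is a JSON object of lists of equal length, an entry for each row: "delta_pos": the shift along the world's x, y, z in m, a list of three; "spin": the turn about the world's z in degrees; "hand": the closure, from 0 (fully open) to 1 (shut). In form: {"delta_pos": [[x, y, z], ...], "spin": [spin, ...], "hand": [hand, ...]}. A call has exactly 8 rows; each row shifts and turns the commanded pose from where the row before left it; what a row does not reach is not made up. A row lasts 1/12 s, in which the tool goes at most 41.7 mm and 7.16 degrees, less where a joint would pass 70% of its speed; a pose out of reach is approached as far as the arm can. A call with a gripper value outside its range is refused whole. The fingers move at their own pace and stop on an object; FORCE is the grip in N (left out, the last holds). Time passes only in rows, so rows that do not move let the fingers close, or fill a call up. It gives the time, the measured TCP pose, the force and the opening at its end, in the units of the state.
- env.get_state(): the state, without advancing time (a new reading comes with each control period).
- env.camera(name): name is "scene" or "top"; returns a dict with "frame" (420x560x3 uint8, red, green, blue), "mtx" (3x3 intrinsics, pixels), "k1" (the pictures are not rectified: a ray, as slopes to the right and down, at radius r is drawn at 1 + k1 r^2 times it, then the intrinsics apply), "world_to_cam" (4x4, takes a point from world to camera coordinates). Camera axes: x right, y down, z forward; pixel columns grow to the right and rows downward; lengths in m; the calibration is good to about 2 mm. A picture is of the moment at which its call begins. There is no depth.
- env.hand_in(): hands the job in, once; it reports no verdict.
The state is a dict: "clock": time; "joint_pos": joint angles; "qvel": joint speeds; "tau": joint torques, N m; "position": TCP position; "tool_rot": TCP orientation; "force": force on the tool from outside, world axes, zero at the start; "wrist_torque": the same for the moment, N m; "finger_gap": opening from 0.0 (shut) to 1.0 (fully open).
Only numpy, scipy, OpenCV 4.12 (cv2) and the standard library are available. Lean on these libraries where they do the work, as an engineer would, in place of code of your own. Each camera call takes 0.05 s, during which the arm holds its last target. There are 200 camera calls.

## Working session

There is one attempt and no reset: what is moved stays moved. The work goes in short steps, Python scripts to look and compute and a shell command to move; the robot and the scene stay as the last step left them, time stands still between calls to the robot, and variables do not carry over. Pictures are saved under pics/ and viewed, about 8 in all and at most 12, crops included, and the job is handed in when it is done.

```bash
mkdir -p pics
cat > h.py <<'E'
import numpy as np, cv2
from station import env
def ray(c,u,v):
    K=c["mtx"];p=np.array([(u-K[0][2])/K[0][0],(v-K[1][2])/K[1][1]]);q=p.copy()
    for _ in range(20): q=p/(1+c["k1"]*(q@q))
    T=np.array(c["world_to_cam"]);R=T[:3,:3]
    return -R.T@T[:3,3], R.T@np.array([q[0],q[1],1.])
def onz(c,u,v,z):
    o,d=ray(c,u,v); return o+d*(z-o[2])/d[2]
def save(c,n): cv2.imwrite("pics/"+n,cv2.cvtColor(c["frame"],cv2.COLOR_RGB2BGR))
E
python3 - <<'E'
from h import *
for n in("top","scene"):
    c=env.camera(n); save(c,n+"0.png"); np.save(n+"0.npy",c,allow_pickle=True)
    print(n,ray(c,280,210))
print(env.get_state())
E
```

```text
top (array([0.37791658, 0.01951872, 1.25550522]), array([ 2.12938254e-01,  9.37423198e-04, -9.77161054e-01]))
scene (array([ 1.20047256, -0.27388129,  1.13387504]), array([-0.49116066,  0.23427929, -0.83897423]))
{'clock': 0.1, 'joint_pos': array([-1.26011024e+00,  2.21166488e-01,  1.52748799e+00,  5.09796784e-06,
        1.39469101e+00, -1.26134057e-01]), 'qvel': array([-0.00021124, -0.00203258, -0.00167963,  0.00019122, -0.00050114,
       -0.00057658]), 'tau': array([ 1.76225105e-03, -4.95942414e+01, -3.88521266e+01,  7.01963506e-02,
        5.13772108e-02, -6.18892500e-05]), 'position': array([ 0.26422116, -0.56579274,  0.22153935]), 'tool_rot': array([-8.72915874e-04,  9.76242908e-01,  2.16677218e-01, -7.82587116e-05]), 'force': array([-0.19997294, -0.07571108, -0.85667068]), 'wrist_torque': array([-0.00050178, -0.03350639,  0.01051325]), 'finger_gap': 0.9980847384216444}
```

View pics/top0.png

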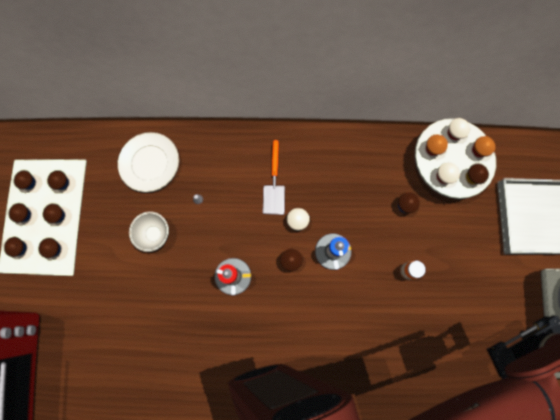

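View pics/scene0.png

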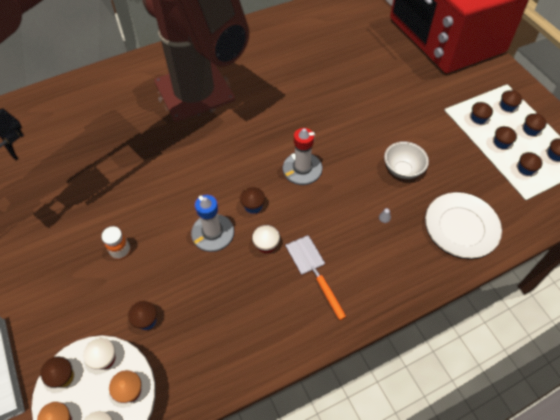

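The top view shows the red press (foot about (233,277), cap (228,273)), the blue press at (334,250), and a cupcake between them at (290,261). Up in the image is +x and left is +y.

Run:
```python
from h import *
t=np.load("top0.npy",allow_pickle=True).item();s=np.load("scene0.npy",allow_pickle=True).item()
def cent(c,box,kind):
    x0,y0,x1,y1=box;h=cv2.cvtColor(c["frame"],cv2.COLOR_RGB2HSV)[y0:y1,x0:x1].astype(int)
    H,S,V=h[...,0],h[...,1],h[...,2]
    m={"red":((H<6)|(H>174))&(S>190)&(V>120),"yel":(H>18)&(H<35)&(S>120)&(V>120),"grey":(S<60)&(V>80),"blue":(H>100)&(H<130)&(S>150)&(V>100)}[kind]
    ys,xs=np.nonzero(m); return xs.mean()+x0,ys.mean()+y0,m.sum(),(xs.min()+x0,xs.max()+x0,ys.min()+y0,ys.max()+y0)
b=(205,250,262,305)
r=cent(t,b,"red");print("red",r,onz(t,r[0],r[1],.14))
y=cent(t,b,"yel");print("yel",y,onz(t,y[0],y[1],.012))
g=cent(t,b,"grey");print("grey",g); print("foot",onz(t,(g[3][0]+g[3][1])/2,(g[3][2]+g[3][3])/2,.01))
bs=(275,118,330,190)
r2=cent(s,bs,"red");print("red scene",r2,onz(s,r2[0],r2[1],.135))
y2=cent(s,bs,"yel");print("yel",y2,onz(s,y2[0],y2[1],.012))
b3=cent(t,(305,225,365,275),"blue");print("blue",onz(t,b3[0],b3[1],.135))
print("cupA",onz(t,290,261,.06))
a=cv2.resize(t["frame"][250:305,200:265],None,fx=8,fy=8,interpolation=2)[:440,:390]
d=cv2.resize(s["frame"][120:190,270:335],None,fx=6.28,fy=6.28,interpolation=2)[:440,:408]
cv2.imwrite("pics/z.png",cv2.cvtColor(np.hstack([a,d]),cv2.COLOR_RGB2BGR))
```

```text
red (np.float64(228.53956834532374), np.float64(274.52517985611513), np.int64(139), (np.int64(218), np.int64(236), np.int64(265), np.int64(282))) [0.43841206 0.15801526 0.14      ]
yel (np.float64(246.46428571428572), np.float64(274.9642857142857), np.int64(28), (np.int64(242), np.int64(251), np.int64(273), np.int64(276))) [0.4451343  0.11924478 0.012     ]
grey (np.float64(234.28242074927954), np.float64(276.77089337175795), np.int64(694), (np.int64(215), np.int64(250), np.int64(258), np.int64(295)))
foot [0.43973029 0.16183617 0.01      ]
red scene (np.float64(301.5086206896552), np.float64(137.68965517241378), np.int64(116), (np.int64(294), np.int64(312), np.int64(129), np.int64(143))) [0.43901494 0.15482656 0.135     ]
yel (np.float64(289.04347826086956), np.float64(172.7826086956522), np.int64(23), (np.int64(285), np.int64(293), np.int64(171), np.int64(175))) [0.4440454  0.11667088 0.012     ]
blue [ 0.52439651 -0.14107195  0.135     ]
cupA [ 0.48564267 -0.01127917  0.06      ]
```

View pics/z.png

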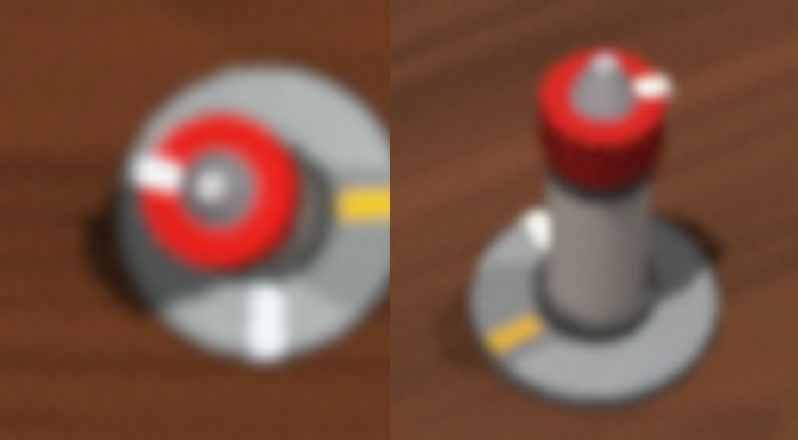

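Cap axis is at about (0.440, 0.161). The stripe points to about 73° in the world and the white tick to about 185°, so it needs about 247° clockwise. That fits in one grip if the jaws start at a yaw of about 135°.

```bash
python3 -m crank '{"delta_pos":[[0.0073,0.03,0.003],[0.0073,0.03,0],[0.0073,0.03,0],[0.0073,0.03,0],[0.0073,0.03,0],[0.0073,0.03,0],[0.0073,0.03,0],[0.0073,0.03,0]],"spin":[7,7,7,7,7,7,7,7],"hand":[0,0,0,0,0,0,0,0]}' 12
python3 -m crank '{"delta_pos":[[0.0073,0.03,0],[0.0073,0.03,0],[0.0073,0.03,0],[0.0073,0.03,0],[0.0073,0.03,0],[0.0073,0.03,0],[0.0073,0.03,0],[0.0073,0.03,0]],"spin":[7,7,7,7,7,7,7,7],"hand":[0,0,0,0,0,0,0,0]}'
python3 -m crank '{"delta_pos":[[0.0073,0.03,0],[0.0073,0.03,0],[0.0073,0.03,0],[0.0073,0.03,0],[0.0073,0.03,0],[0.0073,0.03,0],[0,0,0],[0,0,0]],"spin":[7,7,7,7,7,7,7,7],"hand":[0,0,0,0,0,0,0,0]}'
python3 -c "
from h import *
s=env.get_state();print(s['joint_pos'],np.degrees(2*np.arctan2(s['tool_rot'][2],s['tool_rot'][1]))-90)"
```

```text
clock: 0.77
position: [0.3227, -0.3246, 0.2251]
tool_rot: [-0.0, 0.758, 0.652, 0.0]
force: [0.0, -0.1, -0.8]
finger_gap: 1.001
clock: 1.43
position: [0.381, -0.0848, 0.2253]
tool_rot: [-0.0, 0.364, 0.932, 0.0]
force: [0.2, -0.5, 0.3]
finger_gap: 1.002
clock: 2.1
position: [0.4246, 0.0955, 0.225]
tool_rot: [-0.001, -0.118, 0.993, 0.0]
force: [0.6, -0.1, -0.6]
finger_gap: 0.998
[ 3.95284458e-02 -2.53217921e-01  1.98945943e+00  1.58640414e-04
  1.40651234e+00 -1.76849768e+00] 103.59077464019123
```

```bash
python3 -m crank '{"delta_pos":[[0.005,0.02,0],[0.005,0.02,0],[0.0054,0.0255,0],[0,0,0],[0,0,0],[0,0,-0.01],[0,0,-0.01],[0,0,0]],"spin":[7,7,7,7,4,0,0,0],"hand":[0,0,0,0,0,0,0,0]}'
python3 - <<'E'
from h import *
z=[]
for n,(x0,y0,x1,y1) in(("top",(195,245,265,310)),("scene",(270,100,340,190))):
    c=env.camera(n); f=c["frame"]; k=380/(x1-x0)
    z.append(cv2.resize(f[y0:y1,x0:x1],(380,500) if 0 else None,fx=k,fy=k,interpolation=2))
h=min(a.shape[0] for a in z)
cv2.imwrite("pics/z1.png",cv2.cvtColor(np.hstack([a[:h] for a in z]),cv2.COLOR_RGB2BGR))
s=env.get_state();print(s['position'],s['joint_pos'],s['wrist_torque'])
E
```

```text
clock: 2.77
position: [0.4385, 0.1587, 0.2023]
tool_rot: [-0.002, -0.382, 0.924, 0.001]
force: [-1.3, -0.7, -0.2]
finger_gap: 1.0
[0.43951967 0.15875174 0.20423001] [ 1.77621274e-01 -1.49661337e-01  1.94150296e+00 -1.23342045e-05
  1.35226068e+00 -2.17705240e+00] [ 0.13635726 -0.07801474  0.07093319]
```

View pics/z1.png

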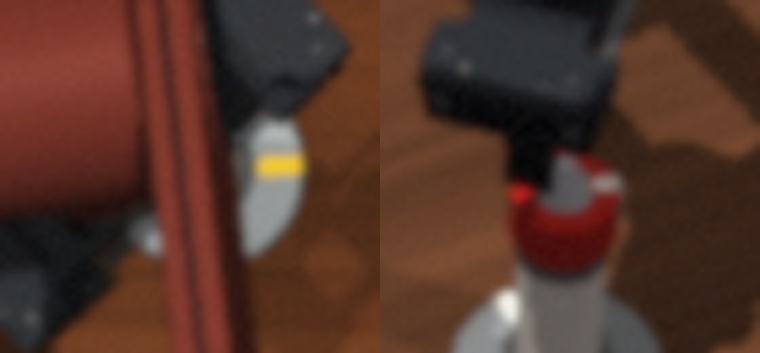

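The gripper's far finger hovers just above the cap, and the stripe sits on the right of the cap. Alignment looks right, so I'm descending and gripping.

```bash
python3 -m crank '{"delta_pos":[[0,0.001,-0.012],[0,0,-0.012],[0,0,-0.012],[0,0,-0.012],[0,0,-0.012],[0,0,-0.012],[0,0,-0.015],[0,0,0]],"spin":[0,0,0,0,0,0,0,0],"hand":[0,0,0,0,0,0,0,0]}'
python3 -c "
from h import *
s=env.get_state();print(s['position'],s['force'],s['wrist_torque'])"
python3 -m crank '{"delta_pos":[[0,0,0],[0,0,0],[0,0,0],[0,0,0],[0,0,0],[0,0,0],[0,0,0],[0,0,0]],"spin":[0,0,0,0,0,0,0,0],"hand":[0.2,0.3,0.36,0.42,0.5,0.55,0.6,0.6]}' 12
python3 -c "
from h import *
s=env.get_state();print(s['position'],s['force'],s['wrist_torque'])"
```

```text
clock: 3.53
position: [0.4377, 0.1597, 0.1145]
tool_rot: [-0.003, -0.383, 0.924, 0.001]
force: [-1.3, -0.1, -0.3]
finger_gap: 1.001
[0.43765671 0.15965126 0.11452733] [-1.29683555 -0.11510538 -0.28211155] [ 0.20062547 -0.05763237  0.01915525]
clock: 4.2
position: [0.44, 0.161, 0.119]
tool_rot: [-0.0, -0.383, 0.924, 0.001]
force: [-3.8, 3.6, 4.1]
finger_gap: 0.592
[0.43995031 0.16100396 0.11896089] [-3.83506855  3.62995872  4.05972166] [ 0.79719424  0.56734069 -0.05984937]
```

```bash
python3 -m crank '{"delta_pos":[[-0.0005,0.0005,-0.0002],[0,0,-0.0002],[0,0,-0.0002],[0,0,-0.0002],[0,0,-0.0002],[0,0,-0.0001],[0,0,-0.0001],[0,0,-0.0001]],"spin":[-6,-6,-6,-6,-6,-6,-6,-6],"hand":[0.6,0.6,0.6,0.6,0.6,0.6,0.6,0.6]}'
cat > s.py <<'E'
from h import *
s=env.get_state();print('yaw',(np.degrees(2*np.arctan2(s['tool_rot'][2],s['tool_rot'][1]))-90+180)%360-180,s['position'],s['force'],s['wrist_torque'],np.degrees(s['joint_pos'][5]))
E
python3 s.py
```

```text
clock: 4.87
position: [0.4398, 0.1614, 0.1179]
tool_rot: [0.0, 0.028, 1.0, 0.001]
force: [-3.7, 4.1, 4.8]
finger_gap: 0.597
yaw 86.74396192896819 [0.43982533 0.16137753 0.1178941 ] [-3.67096898  4.10744634  4.77738134] [0.57415968 0.35195933 0.03434633] -76.33009131047369
```

```bash
python3 -m crank '{"delta_pos":[[-0.0005,0.0005,-0.0002],[0,0,-0.0002],[0,0,-0.0002],[0,0,-0.0002],[0,0,-0.0002],[0,0,-0.0002],[0,0,-0.0002],[0,0,-0.0002]],"spin":[-7,-7,-7,-7,-7,-7,-7,-7],"hand":[0.6,0.6,0.6,0.6,0.6,0.6,0.6,0.6]}'
python3 s.py
python3 -m crank '{"delta_pos":[[0,0,-0.0002],[0,0,-0.0002],[0,0,-0.0002],[0,0,-0.0002],[0,0,-0.0001],[0,0,-0.0001],[0,0,-0.0001],[0,0,-0.0001]],"spin":[-7,-7,-7,-7,-7,-7,-7,-7],"hand":[0.6,0.6,0.6,0.6,0.6,0.6,0.6,0.6]}'
python3 s.py
python3 - <<'E'
from h import *
z=[]
for n,(x0,y0,x1,y1) in(("top",(195,245,265,310)),("scene",(270,100,340,190))):
    c=env.camera(n); f=c["frame"]; k=380/(x1-x0)
    z.append(cv2.resize(f[y0:y1,x0:x1],None,fx=k,fy=k,interpolation=2))
h=min(a.shape[0] for a in z)
cv2.imwrite("pics/z2.png",cv2.cvtColor(np.hstack([a[:h] for a in z]),cv2.COLOR_RGB2BGR))
E
```

```text
clock: 5.53
position: [0.44, 0.1617, 0.1166]
tool_rot: [0.0, 0.495, 0.869, 0.001]
force: [-1.1, 2.6, 5.6]
finger_gap: 0.593
yaw 30.69288773682706 [0.44000134 0.16174036 0.11661397] [-1.14377754  2.57916291  5.6451431 ] [0.40829435 0.14581956 0.06759222] -20.20810243776565
clock: 6.2
position: [0.4404, 0.1618, 0.1155]
tool_rot: [0.0, 0.845, 0.535, 0.001]
force: [1.3, 3.3, 2.6]
finger_gap: 0.592
yaw -25.309873044485187 [0.44042839 0.16175314 0.11545827] [1.30652816 3.27004523 2.6156162 ] [ 0.36979372 -0.05655986  0.06974653] 35.78892500833638
```

View pics/z2.png

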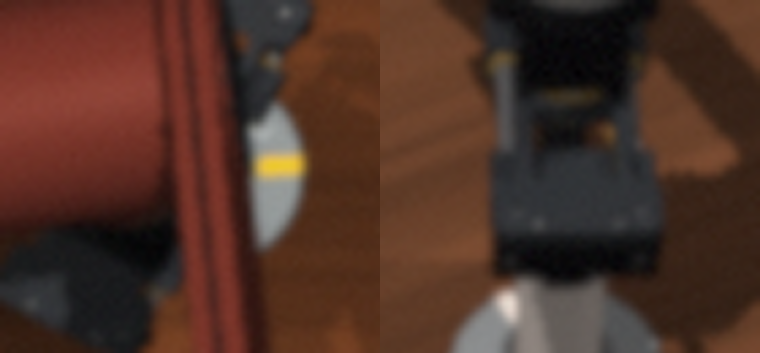

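The cap is hidden by the hand in both views, so I'll use the wrist torque to detect the stop. About 87° should remain.

```bash
python3 -m crank '{"delta_pos":[[0,0,-0.0002],[0,0,-0.0002],[0,0,-0.0002],[0,0,-0.0002],[0,0,-0.0002],[0,0,-0.0001],[0,0,-0.0001],[0,0,-0.0001]],"spin":[-7,-7,-7,-7,-7,-7,-7,-7],"hand":[0.6,0.6,0.6,0.6,0.6,0.6,0.6,0.6]}'
python3 s.py
python3 -m crank '{"delta_pos":[[0,0,-0.0001],[0,0,-0.0001],[0,0,0],[0,0,-0.0001],[0,0,0],[0,0,-0.0001],[0,0,0],[0,0,0]],"spin":[-3,-3,-3,-3,-3,-3,0,0],"hand":[0.6,0.6,0.6,0.6,0.6,0.6,0.6,0.6]}'
python3 s.py
```

```text
clock: 6.97
position: [0.4406, 0.1614, 0.1142]
tool_rot: [-0.0, 0.997, 0.078, 0.001]
force: [0.7, 0.8, 3.7]
finger_gap: 0.594
yaw -81.05001058722239 [0.44064093 0.16143687 0.11416033] [0.66617478 0.83025089 3.74099268] [ 0.26540706 -0.21242882  0.05412463] 91.52902822530548
clock: 7.63
position: [0.4406, 0.1613, 0.1137]
tool_rot: [-0.0, 0.997, -0.076, 0.001]
force: [1.9, 1.2, 4.9]
finger_gap: 0.592
yaw -98.73398923782577 [0.44063601 0.16129293 0.11372621] [1.8902621  1.23197693 4.92083687] [ 0.18403822 -0.29733543 -0.06027641] 109.20718041231878
```

```bash
python3 -m crank '{"delta_pos":[[0,0,-0.0001],[0,0,0],[0,0,-0.0001],[0,0,0],[0,0,-0.0001],[0,0,0],[0,0,0],[0,0,0]],"spin":[-1,-1,-1,-1,-1,-1,-1,-1],"hand":[0.6,0.6,0.6,0.6,0.6,0.6,0.6,0.6]}'
python3 s.py
python3 -m crank '{"delta_pos":[[0,0,-0.0001],[0,0,0],[0,0,-0.0001],[0,0,0],[0,0,-0.0001],[0,0,0],[0,0,0],[0,0,0]],"spin":[-1,-1,-1,-1,-1,-1,-1,-1],"hand":[0.6,0.6,0.6,0.6,0.6,0.6,0.6,0.6]}'
python3 s.py
```

```text
clock: 8.3
position: [0.4406, 0.1612, 0.1135]
tool_rot: [-0.0, 0.989, -0.146, 0.001]
force: [2.3, 0.5, 7.3]
finger_gap: 0.593
yaw -106.77161969654526 [0.44064916 0.16122522 0.11353356] [2.30438556 0.53979188 7.32265741] [ 0.15926852 -0.2473463   0.01407622] 117.24767698824888
clock: 8.97
position: [0.4406, 0.1612, 0.1133]
tool_rot: [-0.0, 0.977, -0.214, 0.001]
force: [0.1, 1.0, 6.8]
finger_gap: 0.595
yaw -114.76335052992943 [0.44060554 0.16118765 0.11334174] [0.14274877 0.97835186 6.84841615] [ 0.05056017 -0.10214387  0.05312062] 125.24458536251773
```

```bash
python3 -m crank '{"delta_pos":[[0,0,-0.0001],[0,0,0],[0,0,-0.0001],[0,0,0],[0,0,-0.0001],[0,0,0],[0,0,0],[0,0,0]],"spin":[-1,-1,-1,-1,-1,-1,-1,-1],"hand":[0.6,0.6,0.6,0.6,0.6,0.6,0.6,0.6]}'
python3 s.py
python3 -m crank '{"delta_pos":[[0,0,-0.0001],[0,0,0],[0,0,-0.0001],[0,0,0],[0,0,-0.0001],[0,0,0],[0,0,0],[0,0,0]],"spin":[-1,-1,-1,-1,-1,-1,-1,-1],"hand":[0.6,0.6,0.6,0.6,0.6,0.6,0.6,0.6]}'
python3 s.py
```

```text
clock: 9.63
position: [0.4402, 0.1614, 0.1128]
tool_rot: [-0.0, 0.96, -0.282, 0.001]
force: [-0.4, 1.7, 6.2]
finger_gap: 0.592
yaw -122.72337189225445 [0.44016589 0.16143202 0.1127662 ] [-0.38903988  1.74849636  6.23690554] [ 0.37484774 -0.04403596  0.43387231] 133.21375410655546
clock: 10.3
position: [0.4399, 0.1616, 0.112]
tool_rot: [-0.001, 0.937, -0.349, 0.0]
force: [1.0, 4.4, 5.3]
finger_gap: 0.597
yaw -130.84195583250698 [0.43985781 0.16163355 0.11203594] [0.98898807 4.37237969 5.28086033] [ 0.75316555 -0.06208318  0.42903458] 141.32880839640617
```

The stop is found: the torque rose from 0.05 to 0.43 N m between yaw -115° and -123°, then stayed there as the fingers slipped. Now I'm backing off about 92°, which allows a little for wind-up.

```bash
python3 -m crank '{"delta_pos":[[0.0002,0,0.0001],[0.0002,0,0.0002],[0.0002,0,0.0002],[0,0,0.0001],[0,0,0.0002],[0,0,0.0001],[0,0,0.0002],[0,0,0.0001]],"spin":[6,6,6,6,6,6,6,6],"hand":[0.6,0.6,0.6,0.6,0.6,0.6,0.6,0.6]}'
python3 s.py
python3 -m crank '{"delta_pos":[[0,0,0.0001],[0,0,0.0002],[0,0,0.0001],[0,0,0.0002],[0,0,0.0001],[0,0,0.0001],[0,0,0.0001],[0,0,0]],"spin":[6,6,6,6,6,6,6,2],"hand":[0.6,0.6,0.6,0.6,0.6,0.6,0.6,0.6]}'
python3 s.py
python3 - <<'E'
from h import *
z=[]
for n,(x0,y0,x1,y1) in(("top",(195,245,265,310)),("scene",(270,100,340,190))):
    c=env.camera(n); f=c["frame"]; k=380/(x1-x0)
    z.append(cv2.resize(f[y0:y1,x0:x1],None,fx=k,fy=k,interpolation=2))
h=max(a.shape[0] for a in z)
z=[cv2.copyMakeBorder(a,0,h-a.shape[0],0,0,0) for a in z]
cv2.imwrite("pics/z3.png",cv2.cvtColor(np.hstack(z),cv2.COLOR_RGB2BGR))
E
```

```text
clock: 10.97
position: [0.4397, 0.1613, 0.113]
tool_rot: [-0.0, 0.998, 0.064, -0.0]
force: [-2.0, 1.9, 7.2]
finger_gap: 0.594
yaw -82.60896847895226 [0.43972541 0.16129156 0.11300319] [-1.95323134  1.92660675  7.1791043 ] [ 0.35609457  0.33244098 -0.07167659] 93.06516031400896
clock: 11.63
position: [0.4399, 0.161, 0.114]
tool_rot: [0.0, 0.901, 0.434, -0.0]
force: [-1.7, 1.6, 7.7]
finger_gap: 0.593
yaw -38.59173206620784 [0.43991466 0.1609851  0.11399563] [-1.68497641  1.63455928  7.71224061] [ 0.16062032  0.17072346 -0.06990396] 49.04945180330214
```

View pics/z3.png

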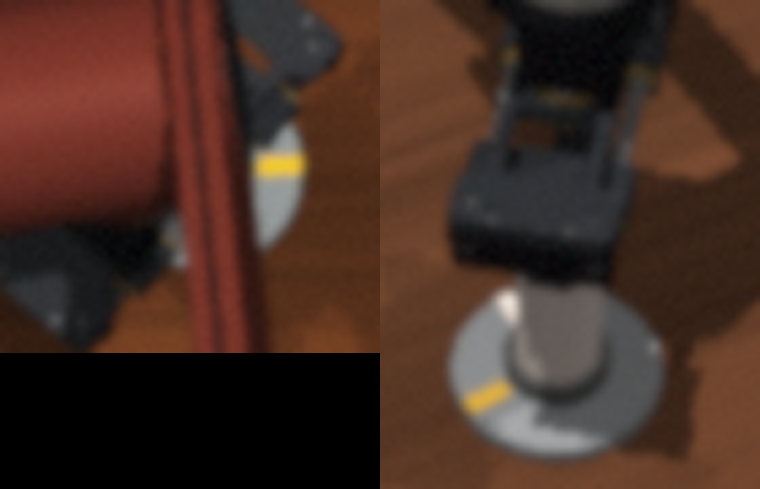

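The stripe is hidden behind the hand at (540,230) in the scene crop. The numbers do agree: the stop was predicted at yaw -112° from the stripe and found at -115° to -123°. During back-off the torque was only thread friction (-0.07 N m), so the grip did not slip. I'm letting it settle, then handing in.

```bash
python3 -m crank '{"delta_pos":[[0,0,0],[0,0,0],[0,0,0],[0,0,0],[0,0,0],[0,0,0],[0,0,0],[0,0,0]],"spin":[0,0,0,0,0,0,0,0],"hand":[0.6,0.6,0.6,0.6,0.6,0.6,0.6,0.6]}'
python3 - <<'E'
import s
from h import *
a=np.load("scene0.npy",allow_pickle=True).item()["frame"].astype(int);c=env.camera("scene");d=np.abs(c["frame"].astype(int)-a).max(2)
for n,(u,v) in dict(cupA=(252,200),cupB=(265,238),cupC=(144,315),jar=(116,242),bowl=(406,160),nozzle=(385,214),knife=(320,275),blue=(207,215)).items(): print(n,(d[v-15:v+15,u-15:u+15]>40).mean())
print(env.get_state()["qvel"]); env.hand_in()
E
```

```text
clock: 12.4
position: [0.4399, 0.161, 0.114]
tool_rot: [0.0, 0.902, 0.431, -0.0]
force: [-0.9, 1.5, 8.0]
finger_gap: 0.595
yaw -38.89455307257762 [0.43991384 0.16100035 0.11400547] [-0.91004877  1.48268897  7.9521057 ] [0.16091301 0.26618658 0.07623011] 49.354762854080995
cupA 0.0
cupB 0.0
cupC 0.0
jar 0.0
bowl 0.0
nozzle 0.0
knife 0.0
blue 0.0
[ 0.0013143  -0.00059369 -0.00072795 -0.0002136  -0.00036299 -0.00072327]
the job is handed in; nothing more can be done
```

I screwed the red cap down to its stop in a single 12 N grip, backed it off about 92°, and handed in at 12.4 s with the gripper still holding it.

- **Bottoming out:** The wrist torque rose from 0.05 to 0.43 N m between 250° and 258° of clockwise turn. The stripe had predicted about 247°. I kept turning until about 266°, with the fingers slipping on the cap.
- **Backing off:** Torque was about 0.07 N m, which is just thread friction, so the grip appears not to have slipped. I never saw the stripe over the yellow tick, because the hand hid the cap in both views. The final cap angle therefore rests on the measured turn and the torque. I put the possible error at up to about 8°, against the 17° allowed.
- **Final state:** The arm was still, and the gripper opening was 0.595 (about 52 mm, the cap's width). Final upward force was about 8 N, and the torque reading at rest was noisy (it flipped to +0.08 N m).
- **Other items:** Comparing scene pictures from start and end showed no change at the blue press, cupcakes, bowl, jar, loose nozzle or knife.

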